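# Turn the banding wheel once round past its index

## Task

The pot on the banding wheel has to be shown all round for inspection. Without touching the pot, turn the wheel gently counter-clockwise (seen from above) until its drive pin comes to the fixed pointer, carry on for one whole turn, and leave the pin facing the fixed pointer again, the second time it gets there. The pot must stay standing in the middle of the disc, and everything else where it is.

Things in the scene. Friction and masses are not known exactly. Their poses are not given: they have to be found in the camera images.
- banding_wheel_disc (a joint): Turning angle of the banding wheel's disc in rad, counted on through whole turns, growing counter-clockwise seen from above. 0: the drive pin and its arrow foot face the fixed index pointer; one full turn on from there reads 6.283. It starts between -1.6 and -0.5. It turns easily, has no stops and does not run on.
- wheel_centre (a point): Point on the wheel's vertical axis, at the upper face of the disc (about 49 mm above the table). The disc is a flat grey turntable 188 mm across.
- pin_top (a point): Centre of the top of the drive pin: an upright dark steel pin, 14 mm thick, standing 52 mm above the disc, 76 mm out from the wheel's axis. Its flat dark steel foot (18 mm wide, 4 mm thick) is a small arrow pointing outwards. It turns with the disc and is what the wheel is turned by.
- index_tip (a point): Tip of the fixed index pointer: a flat aluminium arrow 22 mm wide, level with the disc, on a bracket fixed to the wheel's foot. It points inwards at the rim; this tip lies 98 mm from the wheel's axis, and the bracket ends 123 mm from it. It does not turn.
- pigment_pot: The pot under inspection: a dark lidded pot, 63 mm round, 70 mm high, standing loose near the middle of the disc. Origin: centre of its underside; z up its axis.
- paint_tin: Bystander: paint tin, closed, 68 mm round, 77 mm high. Origin: centre of its underside.
- viscosity_cup: Bystander: small grey stepped cup, 56 mm round, 53 mm high. Origin: centre of its underside.
- mixing_cup_1: Bystander: white plastic mixing cup, 70 mm round, 82 mm high. Origin: centre of its underside.
- mixing_cup_0: Bystander: half brown plastic mixing cup, 70 mm round, 82 mm high. Origin: centre of its underside.
- tape_roll: Bystander: roll of masking tape lying flat, 104 mm round, 24 mm high. Origin: centre of its underside.
- dusting_brush: Bystander: flat dusting brush lying down, 178 x 30 x 10 mm. Origin: centre of its underside.
- marker: Bystander: marker pen lying down, 130 mm long, 18 mm thick. Origin: centre of its underside.
Not all that is in view belongs to the job. What is shaped like the pigment_pot but green or turquoise is not meant.

How it is judged:
By the outcome, as a careful person would: the job done as asked, in the order asked, and still so for the second after the job is handed in, with the robot touching nothing.
It also fails if it takes over 61 s, if anything falls off the work surface, if the arm or the gripper's body presses on something with over 40 N, if the wrist force passes 120 N, or if a joint passes its speed limit or range.

## Robot

A 7-joint arm with a two-finger parallel gripper is mounted at the origin on a cart in front of the work surface, level with it; the furniture and walls round the work are solid. World frame = base frame: x ahead of the robot, y to its left, z up, the work surface at z = 0. Lengths are in m, angles in rad, forces in N, time in s.
With the tool pointing down it reaches from about 0.425 to 0.825 m from the base axis. Payload 3.6 kg.
Tool frame: the origin (TCP) lies on the centre line of the jaws, within the pads' length; the fingertips stand 14 mm ahead of it and the grasp point (between the pads) lies 5 mm behind it; z points along the fingers, y is the line along which they close (so a half turn about z gives the same grasp; the last joint's range is limited). The gripper opens to 85 mm and grips with 20 to 120 N. Pads are 22 mm wide; open, the fingers measure 114 mm over their backs; the gripper's body (76 mm by 85 mm) begins 54 mm behind the grasp point. The pads swing forward as they close: fully open they stand 13 mm farther back than shut.
Start: joints at [1.288, 0.615, -0.013, 1.423, 0.008, 1.103, -0.04], TCP at [0.165, -0.629, 0.245] pointing down, gripper open.
Joint ranges: [-3.12, 3.12], [-0.3, 2.06], [-1.34, 1.32], [0.26, 2.42], [-1.36, 4.5], [0.01, 1.98], [-2.84, 2.84]. Speed limits (rad/s): [2.79, 2.79, 3.14, 3.14, 3.14, 3.14, 3.14].

## Interface

Orientations are given as [roll, pitch, yaw] about the fixed x, y, z axes, in that order (R = Rz(yaw) Ry(pitch) Rx(roll)).
In Python, from bench import bot, viewer gives the robot as it stands.
- The arm moves only by the tool drive_tool, never from a script. Its argument "deltas" is text: rows parted by semicolons, each of 7 numbers parted by spaces: the turn, a rotation vector about the tool's x, y, z in degrees, then the shift along the tool's x, y, z in m, then the finger opening in m, from 0 to 0.0854. In form: wx wy wz x y z grip; .... A call has 1 to 8 rows; each row is the pose to reach, as a shift and turn from the pose commanded when the call began, along the tool's axes at that moment; what a row does not reach only later rows make up. A row lasts 1/12 s, in which the tool goes at most 41.7 mm and 7.16 degrees, less where a joint would pass 70% of its speed; a pose out of reach is approached as far as the arm can. A call with a gripper value outside its range is refused whole. The fingers move at their own pace and stop on an object; "force" is the grip in N (left out, the last holds). Time passes only in rows, so rows that repeat a pose let the fingers close. It gives the time, the measured TCP pose, the force, the opening and the grip force at its end, in the units of the state.
- bot.get_state(): the state, without advancing time (a new reading comes with each control period).
- viewer.camera(name): name is "scene" or "top"; returns a dict with "img" (384x512x3 uint8, red, green, blue), "vfov" (degrees; the focal length in pixels is half the picture's height over the tangent of half this angle, whatever the lens; pixels are square), "cx", "cy" (the principal point, pixels), "k1" (the pictures are not rectified: a ray, as slopes to the right and down, at radius r is drawn at 1 + k1 r^2 times it, then the intrinsics apply), "eye" and "rotation" of the camera in the world. Camera axes: x right, y down, z forward; pixel columns grow to the right and rows downward; lengths in m; the calibration is good to about 2 mm. A picture is of the moment at which its call begins. There is no depth.
- bot.finish_job(): hands the job in; it is judged then, once.
The state is a dict: "time_s": time; "joint_pos": joint angles; "qd": joint speeds; "tau": joint torques, N m; "tcp_pos": TCP position; "orientation": TCP orientation; "wrist_force": force on the tool from outside, world axes, zero at the start; "ft_torque": the same for the moment, N m; "width": opening from 0.0 (shut) to 1.0 (fully open); "grasp_force": force on a finger pad.
Only numpy, scipy, OpenCV 4.12 (cv2) and the standard library are available. Lean on these libraries where they do the work, as an engineer would, in place of code of your own. Each camera call takes 0.05 s, during which the arm holds its last target. There are 200 camera calls.

## Working session

There is one attempt and no reset: what is moved stays moved. The work goes in short steps, Python scripts to look and compute and a tool call to move; the robot and the scene stay as the last step left them, time stands still between calls to the robot, and variables do not carry over. Pictures are saved under pics/ and viewed, at most 10 in all, crops included, and the job is handed in when it is done.

Besides the shell and the picture viewer there is one more tool, called after "Emit:" by a JSON object that holds its "fn" and its "kwargs", one argument or row to a line. drive_tool: Moves the arm, as the interface text tells. Its arguments: {"type":"object","properties":{"deltas":{"type":"string"},"force":{"type":"number"}},"required":["deltas"]}

```bash
mkdir -p pics; cat > h.py <<'E'
import numpy as np, cv2
from bench import bot, viewer
def K(c):
    f=c["img"].shape[0]/2/np.tan(np.radians(c["vfov"])/2)
    return f
def ray(c,u,v):
    f=K(c); d=np.array([(u-c["cx"])/f,(v-c["cy"])/f]); s=d.copy()
    for _ in range(30): s=d/(1+c["k1"]*(s@s))
    return np.array(c["rotation"])@np.array([s[0],s[1],1.])
def onz(c,u,v,z):
    r=ray(c,u,v); e=np.array(c["eye"]); return e+r*(z-e[2])/r[2]
def proj(c,p):
    q=np.array(c["rotation"]).T@(np.array(p)-c["eye"]); s=q[:2]/q[2]; s=s*(1+c["k1"]*(s@s)); return s*K(c)+[c["cx"],c["cy"]]
def save(c,n): cv2.imwrite("pics/"+n,c["img"][:,:,::-1])
E
python3 - <<'E'
from h import *
for n in("scene","top"):
    c=viewer.camera(n); save(c,n+"0.png"); print({k:c[k] for k in c if k!="img"})
    np.savez(n+"0.npz",**c)
print(bot.get_state())
E
```

```text
{'vfov': 42.626535577330884, 'cx': 258.3971216074511, 'cy': 197.60332108987316, 'k1': -0.10899514722985491, 'eye': array([0.57763994, 0.63984341, 1.42486229]), 'rotation': array([-2.64511224,  0.00529952,  3.0063859 ])}
{'vfov': 47.87474979612022, 'cx': 259.0459567190609, 'cy': 190.24606753895108, 'k1': -0.0025671639415786704, 'eye': array([ 0.32918028, -0.08713266,  1.2648219 ]), 'rotation': array([-2.98617029,  0.03541093, -1.59214358])}
{'time_s': 0.1, 'joint_pos': array([ 1.28750155,  0.61586028, -0.01262009,  1.42476799,  0.00812175,
        1.10340112, -0.0404245 ]), 'qd': array([-2.31747620e-03, -2.72561086e-03,  1.16971712e-03, -4.40124474e-03,
       -4.32443572e-04,  2.55862846e-05, -1.49910604e-04]), 'tau': array([ 2.70834287e-03, -4.70379567e+01,  2.60610105e-01, -1.71569002e+01,
        1.01223469e-02,  5.85911141e-03, -1.64402294e-06]), 'tcp_pos': array([ 0.1649263 , -0.62803818,  0.24421971]), 'orientation': array([-3.13920696e+00,  4.83312892e-05,  2.56848776e-01]), 'wrist_force': array([ 0.22065314, -0.5380523 ,  0.64245102]), 'ft_torque': array([0.01131518, 0.00224143, 0.057226  ]), 'grasp_force': 0.0, 'width': 1.0001609893359207}
```

View pics/top0.png

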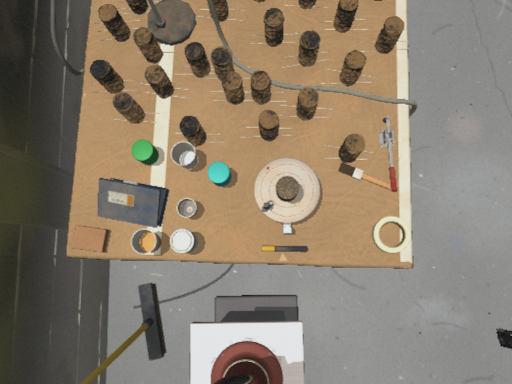

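View pics/scene0.png

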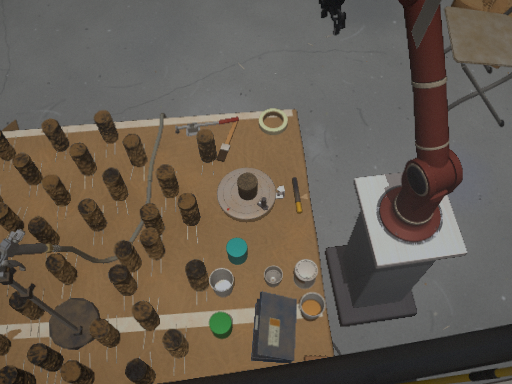

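The top view shows the disc at about (287,190), with the pin to the lower left at (267,206). The pointer is on the robot side at (288,228) and the pot is near the middle at (288,188). The scene view shows the disc at (246,194), the pin at (264,203) and the pointer at (280,191).

```bash
sed -i 's/^def K/from scipy.spatial.transform import Rotation as Ro\ndef cam(n):\n    c=viewer.camera(n); return fix(c)\ndef fix(c):\n    c=dict(c); c["rotation"]=Ro.from_euler("xyz",c["rotation"]).as_matrix(); return c\ndef K/' h.py
python3 - <<'E'
from h import *
ims=[]
for n,(u,v) in(("top",(287,193)),("scene",(250,192))):
    c=fix(dict(np.load(n+"0.npz"))); im=c["img"]
    hsv=cv2.cvtColor(im,cv2.COLOR_RGB2HSV)
    m=((hsv[...,1]<75)&(hsv[...,2]>110)).astype(np.uint8)*255
    k,l,st,ce=cv2.connectedComponentsWithStats(m)
    roi=l[v-45:v+45,u-45:u+45]; b=np.bincount(roi[roi>0]).argmax(); print(n,st[b],hsv[v-20,u-10],hsv[v-15,u+15])
    pts=cv2.convexHull(np.argwhere(l==b)[:,::-1].astype(np.int32))[:,0]
    w=np.array([onz(c,*p,.049)[:2] for p in pts]); (cx,cy),r=cv2.minEnclosingCircle(w.astype(np.float32)); 
    A=np.c_[2*w,np.ones(len(w))]; s=np.linalg.lstsq(A,(w**2).sum(1),rcond=None)[0]
    print("enc",cx,cy,r,"fit",s[:2],np.sqrt(s[2]+s[:2]@s[:2]))
    crop=im[v-50:v+50,u-50:u+50]; ims.append(cv2.resize(crop,(400,400),interpolation=cv2.INTER_CUBIC)); print("origin",u-50,v-50)
cv2.imwrite("pics/crop.png",np.hstack(ims)[:,:,::-1])
E
```

```text
top [ 254  157   67   77 3251] [ 17  52 219] [ 18  35 216]
enc 0.506183385848999 -0.1263168752193451 0.1093454509973526 fit [ 0.51318029 -0.1254435 ] 0.0986161907149392
origin 237 143
scene [ 217  168   68   51 1886] [ 16  37 143] [ 16  44 144]
enc 0.5069596767425537 -0.1215389147400856 0.10891171544790268 fit [ 0.51010543 -0.12402752] 0.10020350425270846
origin 200 142
```

View pics/crop.png

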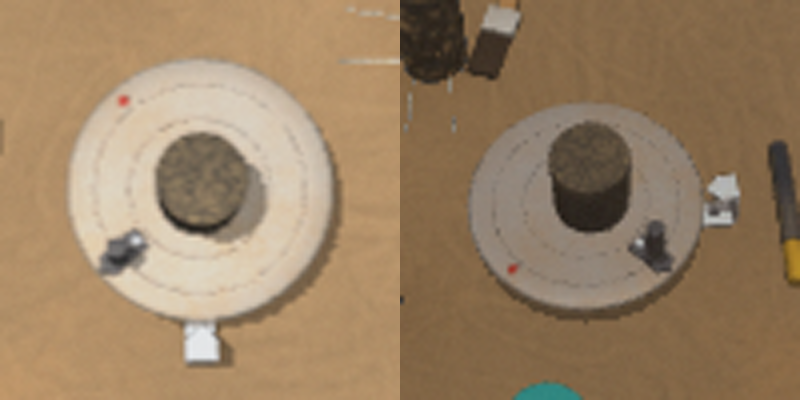

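The crop shows the pin top at about (271.5,203) in the top view and (264,199.5) in the scene view. The arrow foot points outwards, about 45° before the pointer, and the pot stands near the centre.

```bash
cat > meas.py <<'E'
from h import *
from scipy.optimize import least_squares
def disc(c,u,v,side):
    hsv=cv2.cvtColor(c["img"],cv2.COLOR_RGB2HSV)
    m=((hsv[...,1]<75)&(hsv[...,2]>110)).astype(np.uint8)
    k,l,st,ce=cv2.connectedComponentsWithStats(m)
    roi=l[v-45:v+45,u-45:u+45]; b=np.bincount(roi[roi>0]).argmax()
    pts=cv2.convexHull(np.argwhere(l==b)[:,::-1].astype(np.int32))[:,0]
    w=np.array([onz(c,*p,.049)[:2] for p in pts]); w=w[side(w-[.515,-.124])]
    return least_squares(lambda p:np.hypot(*(w-p).T)-.094,[.515,-.124],loss="soft_l1",f_scale=.001).x
if __name__=="__main__":
    T=fix(dict(np.load("top0.npz")));S=fix(dict(np.load("scene0.npz")))
    ct=disc(T,287,193,lambda d:d[:,0]>-.02); cs=disc(S,250,192,lambda d:(d[:,1]<.02)&(d[:,0]>-.085)); print(ct,cs)
    for c,u,v in((T,271.5,203),(S,263.9,199.5)): print("pin",onz(c,u,v,.101))
    # pointer outline, pot top
    for c,(x,y) in((T,(288,229)),(S,(280,191))): print("pointer mid",onz(c,x,y,.049))
    for c,u,v in((T,237+201/4,143+178/4),(S,200+190/4,142+157/4)): print("pot top",onz(c,u,v,.119))
    C=(ct+cs)/2
    for c in(T,S):print("proj pin",[proj(c,[C[0]+.076*np.cos(f),C[1]+.076*np.sin(f),.101]).round(1).tolist() for f in np.radians([120,130,140])])
E
python3 meas.py
```

```text
[ 0.52121887 -0.12621665] [ 0.52160521 -0.12407138]
pin [ 0.47660166 -0.08282189  0.101     ]
pin [ 0.47216343 -0.06291952  0.101     ]
pointer mid [ 0.40863864 -0.12692338  0.049     ]
pointer mid [ 0.41261503 -0.11401941  0.049     ]
pot top [ 0.51506568 -0.12614269  0.119     ]
pot top [ 0.51461156 -0.12334925  0.119     ]
proj pin [[262.8, 200.7], [265.7, 204.6], [269.2, 208.0]]
proj pin [[260.4, 201.0], [263.6, 198.4], [266.2, 195.3]]
```

```bash
python3 - <<'E'
from h import *
T=fix(dict(np.load("top0.npz")));S=fix(dict(np.load("scene0.npz")))
a=[cv2.resize(c["img"][v:v+40,u:u+40],(400,400),interpolation=cv2.INTER_CUBIC) for c,u,v in((T,255,195),(S,250,175))]
cv2.imwrite("pics/crop2.png",np.hstack(a)[:,:,::-1])
# disc edge by radial gradient, projected radii, assuming top z=.049
for n,c in(("T",T),("S",S)):
    g=cv2.GaussianBlur(c["img"].astype(np.float32),(0,0),.7)
    sat=g[...,0]-g[...,2]
    for C0 in([.518,-.125],):
        for f in range(0,360,30):
            rs=np.arange(.08,.112,.0005); p=np.array([proj(c,[C0[0]+r*np.cos(np.radians(f)),C0[1]+r*np.sin(np.radians(f)),.049]) for r in rs],np.float32)
            s=cv2.remap(sat,p[:,:1],p[:,1:],cv2.INTER_LINEAR)[:,0]; d=np.gradient(s); i=d.argmax(); print(n,f,round(rs[i],4),round(float(d[i]),1),s[::8].round().astype(int))
E
```

```text
T 0 0.098 3.2 [35 34 32 32 43 67 75 74]
T 30 0.0965 3.0 [37 37 36 36 50 70 76 76]
T 60 0.0965 2.7 [40 40 41 42 57 72 75 75]
T 90 0.0945 2.5 [37 40 41 47 64 73 73 73]
T 120 0.094 2.2 [42 45 47 53 69 74 75 75]
T 150 0.0925 2.7 [39 37 40 52 71 74 74 75]
T 180 0.08 0.8 [43 46 42 23  4 -3 -4 -4]
T 210 0.1025 2.0 [38 35 34 34 46 54 68 75]
T 240 0.1045 2.2 [44 41 36 32 41 50 63 74]
T 270 0.1 2.6 [35 33 32 32 38 56 72 77]
T 300 0.097 3.5 [31 32 31 31 43 68 75 75]
T 330 0.098 3.1 [32 33 34 36 44 65 75 76]
S 0 0.097 3.6 [25 25 25 24 28 52 61 61]
S 30 0.099 2.5 [28 28 27 27 28 41 56 60]
S 60 0.105 1.6 [30 31 32 30 30 35 43 54]
S 90 0.106 1.8 [29 32 33 32 33 37 43 55]
S 120 0.1025 1.6 [32 35 37 33 33 40 53 59]
S 150 0.094 2.5 [30 30 30 35 51 58 59 59]
S 180 0.08 0.5 [33 35 34 38 30 12  4  0]
S 210 0.092 2.5 [28 26 28 41 55 58 59 59]
S 240 0.0925 2.1 [33 31 31 42 55 60 60 60]
S 270 0.0945 2.0 [25 24 26 35 50 59 61 61]
S 300 0.0955 2.5 [23 23 24 28 43 58 60 61]
S 330 0.097 2.1 [23 24 26 29 36 53 61 62]
```

View pics/crop2.png

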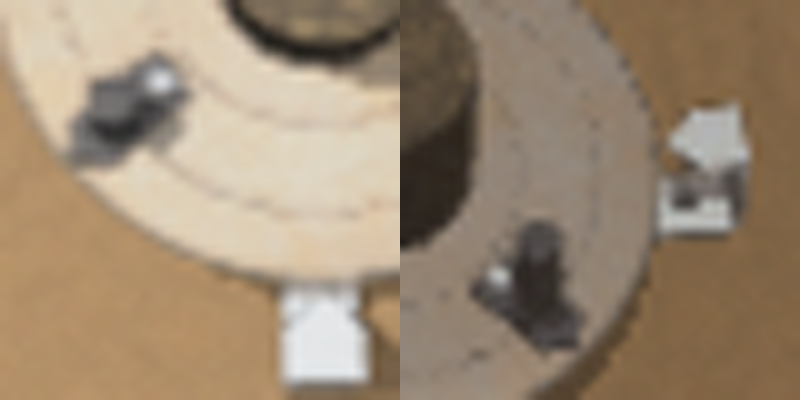

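The enlarged crop shows the pin top at about (266,204) in the top view and (263.5,198) in the scene view. The bright bead is at the inner end of the foot. The pointer sits straight towards the robot.

```bash
python3 - <<'E'
from h import *
T=fix(dict(np.load("top0.npz")));S=fix(dict(np.load("scene0.npz")))
C=np.array([.5205,-.125])
for c,u,v in((T,266,204),(S,263.5,198)):
    p=onz(c,u,v,.101)[:2]; d=p-C; print(p,np.hypot(*d),np.degrees(np.arctan2(d[1],d[0])))
print("ptr",[onz(c,u,v,.049)[:2] for c,u,v in((T,287.2,225.5),(T,287,232.5),(S,276.9,189),(S,283.5,187))])
print("pot",[proj(c,[*C,.119]) for c in(T,S)])
st=bot.get_state(); f=np.radians(130); P=C+.076*np.array([np.cos(f),np.sin(f)]); yaw=f-np.pi
R=Ro.from_euler("xyz",st["orientation"]); tgt=np.array([*P,.25])
print(P,"yaw",yaw, "shift tool",R.inv().apply(tgt-st["tcp_pos"]),"rotvec deg",np.degrees((R.inv()*Ro.from_euler("xyz",[np.pi,0,yaw])).as_rotvec()))
E
```

```text
[ 0.4742567  -0.06785536] 0.07351158246492369 128.98090621371557
[ 0.47264579 -0.06824267] 0.07423893751424562 130.13547897100133
ptr [array([ 0.41848677, -0.12499419]), array([ 0.39893403, -0.12382156]), array([ 0.42132813, -0.1226558 ]), array([ 0.3991639 , -0.12703724])]
pot [array([286.75960585, 185.51208478]), array([245.53369285, 181.01928023])]
[ 0.47164814 -0.06678062] yaw -0.8726646259971647 shift tool [ 0.43923813 -0.46494042 -0.00469233] rotvec deg [-0.12027486  0.07966485 64.71631548]
```

Emit:
{"fn": "drive_tool", "kwargs": {
  "deltas": "0 0 1.6 0.010 -0.011 0 0.06;0 0 5 0.030 -0.032 0 0.06;0 0 9 0.053 -0.056 0 0.05;0 0 13 0.077 -0.082 0 0.05;0 0 17 0.101 -0.107 0 0.045;0 0 21 0.125 -0.132 0 0.045;0 0 25 0.149 -0.158 0 0.045;0 0 29 0.173 -0.183 0 0.045"
}}

```text
time_s: 0.77
tcp_pos: [0.2863, -0.4057, 0.245]
orientation: [-3.141, 0.001, -0.253]
wrist_force: [0.0, -0.7, 0.0]
width: 0.526
grasp_force: 0.0
```

```bash
cat > go.py <<'E'
import sys; from h import *
# usage: phi_deg z yaw_deg r
ph,z,yw,r=map(float,sys.argv[1:5]); f=np.radians(ph); C=np.array([.5205,-.125])
st=bot.get_state(); R=Ro.from_euler("xyz",st["orientation"]); tgt=np.array([*(C+r*np.array([np.cos(f),np.sin(f)])),z])
d=st["tcp_pos"][:2]-C
print(st["time_s"],"tcp",st["tcp_pos"].round(4),"rpy",np.degrees(st["orientation"]).round(2),"r",np.hypot(*d).round(4),"phi",np.degrees(np.arctan2(d[1],d[0])).round(2),"F",st["wrist_force"].round(2),"q7",st["joint_pos"][6].round(3),"w",st["width"],st["grasp_force"])
print("shift",R.inv().apply(tgt-st["tcp_pos"]).round(4),"rot",np.degrees((R.inv()*Ro.from_euler("xyz",[np.pi,0,np.radians(yw)])).as_rotvec()).round(2))
E
python3 go.py 129.7 .2 -50.3 .076
```

```text
0.7667 tcp [ 0.2863 -0.4057  0.245 ] rpy [-1.7995e+02  4.0000e-02 -1.4490e+01] r 0.3656 phi -129.84 F [ 0.05 -0.75  0.01] q7 -0.862 w 0.52567838520991 0.0
shift [ 0.0949 -0.3749  0.0453] rot [-3.000e-02  5.000e-02  3.581e+01]
```

Emit:
{"fn": "drive_tool", "kwargs": {
  "deltas": "0 0 4 0.010 -0.039 0 0.045;0 0 8 0.020 -0.078 0 0.045;0 0 13 0.030 -0.117 0 0.045;0 0 18 0.040 -0.156 0 0.045;0 0 23 0.050 -0.195 0 0.045;0 0 28 0.060 -0.234 0 0.045;0 0 33 0.070 -0.273 0 0.045;0 0 35.8 0.079 -0.312 0 0.045"
}}

```text
time_s: 1.43
tcp_pos: [0.44, -0.1229, 0.2452]
orientation: [3.142, 0.0, -0.878]
wrist_force: [0.5, -1.2, 0.1]
width: 0.524
grasp_force: 0.0
```

```bash
python3 go.py 129.7 .16 -50.3 .076
```

```text
1.4333 tcp [ 0.44   -0.1229  0.2452] rpy [ 1.7999e+02  1.0000e-02 -5.0290e+01] r 0.0806 phi 178.49 F [ 0.47 -1.23  0.12] q7 -2.155 w 0.5244168598245088 0.0
shift [-0.0229 -0.0606  0.0852] rot [0.01 0.01 0.01]
```

Emit:
{"fn": "drive_tool", "kwargs": {
  "deltas": "0 0 0 -0.008 -0.020 0 0.045;0 0 0 -0.017 -0.045 0.015 0.045;0 0 0 -0.023 -0.0605 0.040 0.045;0 0 0 -0.023 -0.0605 0.070 0.045;0 0 0 -0.023 -0.0605 0.085 0.045;0 0 0 -0.023 -0.0605 0.085 0.045"
}}

```text
time_s: 1.93
tcp_pos: [0.4685, -0.0674, 0.1571]
orientation: [3.136, 0.006, -0.873]
wrist_force: [0.7, -0.4, 0.7]
width: 0.526
grasp_force: 0.0
```

```bash
python3 go.py 129.7 .084 -50.3 .076; python3 - <<'E'
from h import *
T=cam("top");S=cam("scene")
a=[cv2.resize(c["img"][v:v+60,u:u+60],(400,400),interpolation=cv2.INTER_CUBIC) for c,u,v in((T,245,165),(S,230,160))]
cv2.imwrite("pics/crop3.png",np.hstack(a)[:,:,::-1])
E
```

```text
1.9333 tcp [ 0.4685 -0.0674  0.1571] rpy [179.66   0.35 -50.01] r 0.0776 phi 132.1 F [ 0.71 -0.38  0.74] q7 -2.259 w 0.5264477285873436 0.0
shift [ 0.002  -0.0037  0.073 ] rot [0.34 0.35 0.29]
```

View pics/crop3.png

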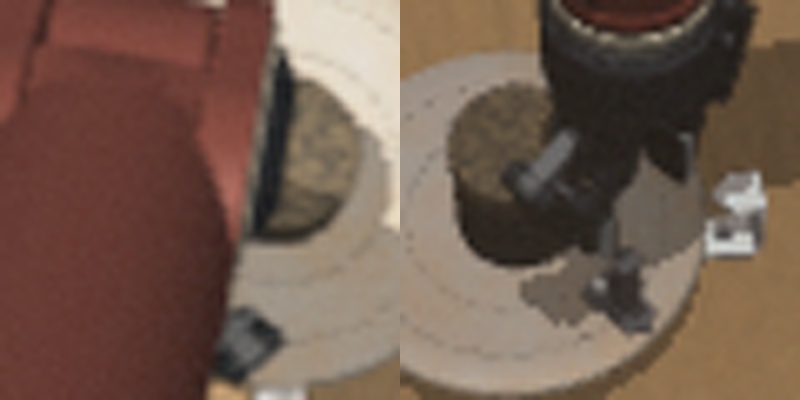

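The pot and pin are undisturbed. The gripper is above the pin, whose top is at about (624,262) in the right half of the crop.

Emit:
{"fn": "drive_tool", "kwargs": {
  "deltas": "0 0 0 0 0 0.005 0.045;0 0 0 0 0 0.010 0.045;0 0 0 0 0 0.015 0.045;0 0 0 0 0 0.015 0.045"
}}

```text
time_s: 2.37
tcp_pos: [0.4708, -0.0685, 0.145]
orientation: [3.141, 0.001, -0.874]
wrist_force: [0.6, 0.1, 0.3]
width: 0.527
grasp_force: 0.0
```

```bash
python3 go.py 129.7 .084 -50.3 .076
```

```text
2.3667 tcp [ 0.4708 -0.0685  0.145 ] rpy [ 1.7998e+02  3.0000e-02 -5.0100e+01] r 0.0753 phi 131.33 F [0.56 0.15 0.31] q7 -2.255 w 0.5273665420411143 0.0
shift [-0.0007 -0.0022  0.061 ] rot [0.02 0.03 0.2 ]
```

Emit:
{"fn": "drive_tool", "kwargs": {
  "deltas": "0 0 0 -0.0005 -0.002 0.010 0.045;0 0 0 -0.0005 -0.002 0.022 0.045;0 0 0 -0.0005 -0.002 0.034 0.045;0 0 0 -0.0005 -0.002 0.046 0.045;0 0 0 -0.0005 -0.002 0.056 0.045;0 0 0 -0.0005 -0.002 0.060 0.045;0 0 0 -0.0005 -0.002 0.060 0.045;0 0 0 -0.0005 -0.002 0.060 0.045"
}}

```text
time_s: 3.03
tcp_pos: [0.4725, -0.0667, 0.0853]
orientation: [-3.142, 0.0, -0.874]
wrist_force: [-0.5, 0.2, 0.4]
width: 0.526
grasp_force: 0.0
```

```bash
python3 go.py 129.7 .084 -50.3 .076;python3 - <<'E'
from h import *
T=cam("top");S=cam("scene")
a=[cv2.resize(c["img"][v:v+60,u:u+60],(400,400),interpolation=cv2.INTER_CUBIC) for c,u,v in((T,245,165),(S,230,160))]
cv2.imwrite("pics/crop4.png",np.hstack(a)[:,:,::-1])
E
```

```text
3.0333 tcp [ 0.4725 -0.0667  0.0853] rpy [-180.      0.    -50.08] r 0.0756 phi 129.48 F [-0.53  0.21  0.43] q7 -2.242 w 0.5264003926083051 0.0
shift [-0.0004  0.0003  0.0013] rot [-0.    0.    0.22]
```

View pics/crop4.png

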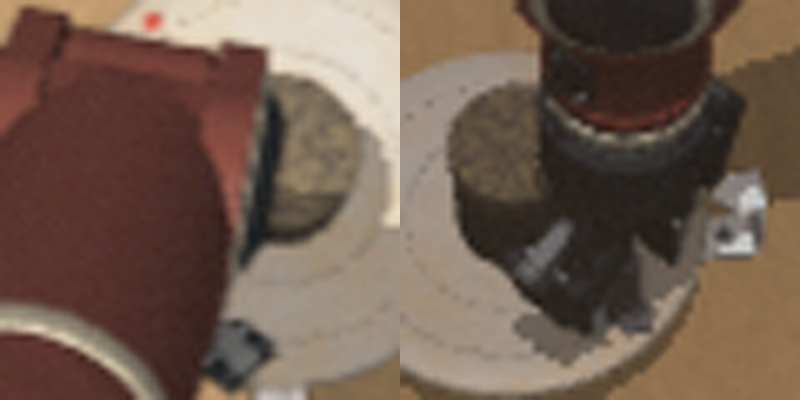

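The fingers are around the pin and the pot has not moved. Closing now.

Emit:
{"fn": "drive_tool", "kwargs": {
  "deltas": "0 0 0 0 0 0 0.025;0 0 0 0 0 0 0.018;0 0 0 0 0 0 0.014;0 0 0 0 0 0 0.010;0 0 0 0 0 0 0.010;0 0 0 0 0 0 0.010",
  "force": 25
}}

```text
time_s: 3.63
tcp_pos: [0.4726, -0.0667, 0.0858]
orientation: [-3.141, -0.001, -0.874]
wrist_force: [0.1, 1.2, 5.4]
width: 0.153
grasp_force: 24.6
```

```bash
python3 go.py 129.7 .084 -50.3 .076
```

```text
3.6333 tcp [ 0.4726 -0.0667  0.0858] rpy [-1.7996e+02 -3.0000e-02 -5.0090e+01] r 0.0754 phi 129.39 F [0.08 1.18 5.35] q7 -2.242 w 0.152585411695236 24.59291899809614
shift [-0.0006  0.0004  0.0018] rot [-0.04 -0.03  0.21]
```

Emit:
{"fn": "drive_tool", "kwargs": {
  "deltas": "0 0 -2 0.0000 0.0027 0 0.01;0 0 -5 0.0003 0.0066 0 0.01;0 0 -9 0.0009 0.0119 0 0.01;0 0 -13 0.0019 0.0171 0 0.01;0 0 -17 0.0033 0.0222 0 0.01;0 0 -21 0.005 0.0272 0 0.01;0 0 -25 0.0071 0.0321 0 0.01;0 0 -28 0.0089 0.0357 0 0.01"
}}

```text
time_s: 4.3
tcp_pos: [0.4505, -0.0964, 0.0858]
orientation: [-3.141, -0.0, -0.382]
wrist_force: [0.1, 0.6, 5.7]
width: 0.155
grasp_force: 24.7
```

```bash
python3 go.py 157.7 .0858 -22.3 .076
```

```text
4.3 tcp [ 0.4505 -0.0964  0.0858] rpy [-179.98   -0.    -21.89] r 0.0756 phi 157.81 F [0.07 0.56 5.69] q7 -1.865 w 0.15488151047384988 24.66031724587083
shift [-0.0004 -0.0002 -0.    ] rot [-0.02 -0.    0.41]
```

Emit:
{"fn": "drive_tool", "kwargs": {
  "deltas": "0 0 -4 0.0002 0.0053 0 0.01;0 0 -8 0.0007 0.0106 0 0.01;0 0 -12 0.0017 0.0158 0 0.01;0 0 -16 0.0029 0.0209 0 0.01;0 0 -20 0.0046 0.0260 0 0.01;0 0 -24 0.0066 0.0309 0 0.01;0 0 -28 0.0089 0.0357 0 0.01;0 0 -32 0.0115 0.0403 0 0.01"
}}

```text
time_s: 4.97
tcp_pos: [0.4458, -0.138, 0.0858]
orientation: [-3.141, 0.001, 0.177]
wrist_force: [-1.4, 1.0, 5.5]
width: 0.157
grasp_force: 24.7
```

```bash
python3 go.py 189.7 .0858 9.7 .076; python3 - <<'E'
from h import *
S=cam("scene");T=cam("top")
a=[cv2.resize(c["img"][v:v+80,u:u+80],(400,400),interpolation=cv2.INTER_CUBIC) for c,u,v in((T,245,160),(S,210,150))]
cv2.imwrite("pics/crop5.png",np.hstack(a)[:,:,::-1])
E
```

```text
4.9667 tcp [ 0.4458 -0.138   0.0858] rpy [-1.7998e+02  3.0000e-02  1.0150e+01] r 0.0758 phi -170.15 F [-1.38  1.    5.46] q7 -1.422 w 0.1569739358618203 24.697073756251484
shift [-0.0002 -0.0002 -0.    ] rot [-0.02  0.03  0.45]
```

View pics/crop5.png

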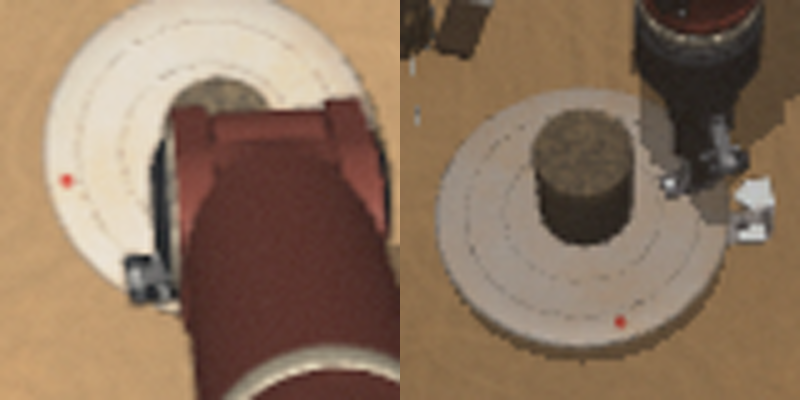

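The red dot has turned with the disc and now lies at crop (67,181). The pot is still centred, and the pin has just passed the pointer for the first time.

Emit:
{"fn": "drive_tool", "kwargs": {
  "deltas": "0 0 -4 0.0002 0.0053 0 0.01;0 0 -8 0.0007 0.0106 0 0.01;0 0 -12 0.0017 0.0158 0 0.01;0 0 -16 0.0029 0.0209 0 0.01;0 0 -20 0.0046 0.0260 0 0.01;0 0 -24 0.0066 0.0309 0 0.01;0 0 -28 0.0089 0.0357 0 0.01;0 0 -32 0.0115 0.0403 0 0.01"
}}

```text
time_s: 5.73
tcp_pos: [0.4642, -0.1757, 0.0858]
orientation: [-3.141, 0.001, 0.736]
wrist_force: [-1.3, 0.8, 5.7]
width: 0.153
grasp_force: 24.7
```

Emit:
{"fn": "drive_tool", "kwargs": {
  "deltas": "0 0 -4 0.0002 0.0053 0 0.01;0 0 -8 0.0007 0.0106 0 0.01;0 0 -12 0.0017 0.0158 0 0.01;0 0 -16 0.0029 0.0209 0 0.01;0 0 -20 0.0046 0.0260 0 0.01;0 0 -24 0.0066 0.0309 0 0.01;0 0 -28 0.0089 0.0357 0 0.01;0 0 -32 0.0115 0.0403 0 0.01"
}}

```text
time_s: 6.4
tcp_pos: [0.4997, -0.1977, 0.0858]
orientation: [-3.141, 0.0, 1.294]
wrist_force: [-2.6, 1.6, 6.1]
width: 0.155
grasp_force: 24.7
```

```bash
python3 go.py 253.7 .0858 73.7 .076
```

```text
6.4 tcp [ 0.4997 -0.1977  0.0858] rpy [-179.95    0.     74.16] r 0.0757 phi -105.97 F [-2.63  1.58  6.12] q7 -0.503 w 0.15470884525340683 24.741029469296336
shift [-0.0003 -0.0004 -0.    ] rot [-0.05  0.    0.46]
```

Tracking well, with low forces.

Emit:
{"fn": "drive_tool", "kwargs": {
  "deltas": "0 0 -4 0.0002 0.0053 0 0.01;0 0 -8 0.0007 0.0106 0 0.01;0 0 -12 0.0017 0.0158 0 0.01;0 0 -16 0.0029 0.0209 0 0.01;0 0 -20 0.0046 0.0260 0 0.01;0 0 -24 0.0066 0.0309 0 0.01;0 0 -28 0.0089 0.0357 0 0.01;0 0 -32 0.0115 0.0403 0 0.01"
}}

```text
time_s: 7.07
tcp_pos: [0.5413, -0.1975, 0.0858]
orientation: [-3.14, -0.001, 1.853]
wrist_force: [-3.0, 1.3, 6.2]
width: 0.154
grasp_force: 24.8
```

Emit:
{"fn": "drive_tool", "kwargs": {
  "deltas": "0 0 -4 0.0002 0.0053 0 0.01;0 0 -8 0.0007 0.0106 0 0.01;0 0 -12 0.0017 0.0158 0 0.01;0 0 -16 0.0029 0.0209 0 0.01;0 0 -20 0.0046 0.0260 0 0.01;0 0 -24 0.0066 0.0309 0 0.01;0 0 -28 0.0089 0.0357 0 0.01;0 0 -32 0.0115 0.0403 0 0.01"
}}

```text
time_s: 7.73
tcp_pos: [0.5762, -0.1754, 0.0858]
orientation: [-3.14, -0.002, 2.411]
wrist_force: [-3.3, 0.9, 8.0]
width: 0.153
grasp_force: 24.9
```

```bash
python3 go.py 317.7 .0858 137.7 .076
```

```text
7.7333 tcp [ 0.5762 -0.1754  0.0858] rpy [-1.7988e+02 -1.4000e-01  1.3816e+02] r 0.0751 phi -42.1 F [-3.33  0.88  8.04] q7 0.399 w 0.15326253817746158 24.907726377714425
shift [-0.0009 -0.0003  0.    ] rot [-0.12 -0.14  0.46]
```

Emit:
{"fn": "drive_tool", "kwargs": {
  "deltas": "0 0 -4 0.0002 0.0053 0 0.01;0 0 -8 0.0007 0.0106 0 0.01;0 0 -12 0.0017 0.0158 0 0.01;0 0 -16 0.0029 0.0209 0 0.01;0 0 -20 0.0046 0.0260 0 0.01;0 0 -24 0.0066 0.0309 0 0.01;0 0 -28 0.0089 0.0357 0 0.01;0 0 -32 0.0115 0.0403 0 0.01"
}}

```text
time_s: 8.4
tcp_pos: [0.5942, -0.1385, 0.0858]
orientation: [-3.139, -0.004, 2.969]
wrist_force: [-5.8, -0.2, 8.4]
width: 0.153
grasp_force: 25.0
```

Emit:
{"fn": "drive_tool", "kwargs": {
  "deltas": "0 0 -4 0.0002 0.0053 0 0.01;0 0 -8 0.0007 0.0106 0 0.01;0 0 -12 0.0017 0.0158 0 0.01;0 0 -16 0.0029 0.0209 0 0.01;0 0 -20 0.0046 0.0260 0 0.01;0 0 -24 0.0066 0.0309 0 0.01;0 0 -28 0.0089 0.0357 0 0.01;0 0 -32 0.0115 0.0403 0 0.01"
}}

```text
time_s: 9.07
tcp_pos: [0.5902, -0.0979, 0.0858]
orientation: [-3.14, -0.004, -2.757]
wrist_force: [-4.5, -2.6, 8.1]
width: 0.152
grasp_force: 24.9
```

```bash
python3 go.py 381.7 .0858 201.7 .076
```

```text
9.0667 tcp [ 0.5902 -0.0979  0.0858] rpy [-179.9    -0.24 -157.94] r 0.0748 phi 21.25 F [-4.48 -2.55  8.1 ] q7 1.241 w 0.15191502555325434 24.931006100960076
shift [-0.0012  0.0006  0.    ] rot [-0.1  -0.24  0.36]
```

Emit:
{"fn": "drive_tool", "kwargs": {
  "deltas": "0 0 -4 0.0002 0.0053 0 0.01;0 0 -8 0.0007 0.0106 0 0.01;0 0 -12 0.0017 0.0158 0 0.01;0 0 -16 0.0029 0.0209 0 0.01;0 0 -20 0.0046 0.0260 0 0.01;0 0 -24 0.0066 0.0309 0 0.01;0 0 -28 0.0089 0.0357 0 0.01;0 0 -32 0.0115 0.0403 0 0.01"
}}

```text
time_s: 9.73
tcp_pos: [0.5655, -0.0651, 0.0858]
orientation: [-3.14, -0.003, -2.199]
wrist_force: [-2.7, -2.5, 6.2]
width: 0.155
grasp_force: 24.8
```

```bash
python3 go.py 413.7 .0858 233.7 .076; python3 - <<'E'
from h import *
S=cam("scene");T=cam("top")
a=[cv2.resize(c["img"][v:v+80,u:u+80],(400,400),interpolation=cv2.INTER_CUBIC) for c,u,v in((T,245,150),(S,210,150))]
cv2.imwrite("pics/crop6.png",np.hstack(a)[:,:,::-1])
E
```

```text
9.7333 tcp [ 0.5655 -0.0651  0.0858] rpy [-179.93   -0.18 -125.98] r 0.0749 phi 53.09 F [-2.68 -2.49  6.21] q7 1.648 w 0.1550912974707842 24.795470028184354
shift [-0.0011  0.0008  0.    ] rot [-0.07 -0.18  0.32]
```

View pics/crop6.png

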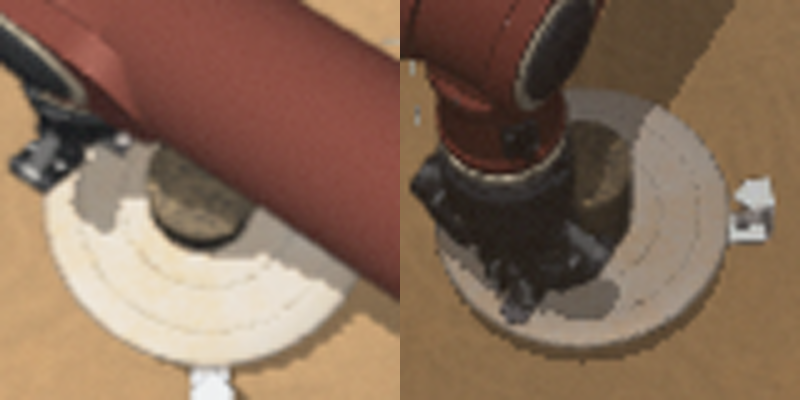

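The pin is held, the pot is centred and the pointer at (210,383) is clear. Next I release, lift, turn back half a turn and regrasp.

Emit:
{"fn": "drive_tool", "kwargs": {
  "deltas": "0 0 0 0 0 0 0.02;0 0 0 0 0 0 0.03;0 0 0 0 0 0 0.045;0 0 0 0 0 0 0.045;0 0 0 0 0 -0.010 0.045;0 0 0 0 0 -0.025 0.045;0 0 0 0 0 -0.045 0.045;0 0 0 0 0 -0.060 0.045"
}}

```text
time_s: 10.5
tcp_pos: [0.5666, -0.0629, 0.1481]
orientation: [-3.14, 0.002, -2.2]
wrist_force: [0.2, 0.2, 0.4]
width: 0.525
grasp_force: 0.0
```

Emit:
{"fn": "drive_tool", "kwargs": {
  "deltas": "0 0 4 0 0 0 0.045;0 0 11 0 0 0 0.045;0 0 18 0 0 0 0.045;0 0 25 0 0 0 0.045;0 0 32 0 0 0 0.045;0 0 39 0 0 0 0.045;0 0 46 0 0 0 0.045;0 0 53 0 0 0 0.045"
}}

```text
time_s: 11.17
tcp_pos: [0.5664, -0.0631, 0.1471]
orientation: [3.141, 0.002, -3.131]
wrist_force: [-0.4, -0.1, -0.1]
width: 0.531
grasp_force: 0.0
```

Emit:
{"fn": "drive_tool", "kwargs": {
  "deltas": "0 0 7 0 0 0 0.045;0 0 14 0 0 0 0.045;0 0 21 0 0 0 0.045;0 0 28 0 0 0 0.045;0 0 35 0 0 0 0.045;0 0 42 0 0 0 0.045;0 0 49 0 0 0 0.045;0 0 56 0 0 0 0.045"
}}

```text
time_s: 11.83
tcp_pos: [0.5665, -0.0628, 0.1471]
orientation: [3.139, 0.001, 2.175]
wrist_force: [-0.0, 0.8, -0.1]
width: 0.523
grasp_force: 0.0
```

Emit:
{"fn": "drive_tool", "kwargs": {
  "deltas": "0 0 7 0 0 0 0.045;0 0 14 0 0 0 0.045;0 0 21 0 0 0 0.045;0 0 28 0 0 0 0.045;0 0 35 0 0 0 0.045;0 0 42 0 0 0 0.045;0 0 49 0 0 0 0.045;0 0 56 0 0 0 0.045"
}}

```text
time_s: 12.5
tcp_pos: [0.5665, -0.0625, 0.147]
orientation: [3.14, -0.002, 1.198]
wrist_force: [0.1, 0.2, 0.2]
width: 0.531
grasp_force: 0.0
```

Emit:
{"fn": "drive_tool", "kwargs": {
  "deltas": "0 0 6 0 0 0 0.045;0 0 11 0 0 0 0.045;0 0 14.7 0 0 0 0.045;0 0 14.7 0 0 0 0.045;0 0 14.7 0 0 0 0.045"
}}

```text
time_s: 12.92
tcp_pos: [0.5664, -0.0627, 0.1466]
orientation: [3.141, -0.002, 0.949]
wrist_force: [-0.5, -0.6, 0.7]
width: 0.528
grasp_force: 0.0
```

```bash
python3 go.py 413.3 .0858 53.7 .0755
```

```text
12.9167 tcp [ 0.5664 -0.0627  0.1466] rpy [ 1.7994e+02 -1.0000e-01  5.4390e+01] r 0.0773 phi 53.61 F [-0.5  -0.56  0.7 ] q7 -0.912 w 0.5276924902872274 0.0
shift [-0.0019  0.0003  0.0608] rot [ 0.06 -0.1   0.69]
```

Emit:
{"fn": "drive_tool", "kwargs": {
  "deltas": "0 0 0 -0.001 0 0.010 0.045;0 0 0 -0.002 0 0.022 0.045;0 0 0 -0.002 0 0.036 0.045;0 0 0 -0.002 0 0.050 0.045;0 0 0 -0.002 0 0.058 0.045;0 0 0 -0.002 0 0.061 0.045;0 0 0 -0.002 0 0.061 0.045;0 0 0 -0.002 0 0.061 0.045"
}}

```text
time_s: 13.58
tcp_pos: [0.5651, -0.0652, 0.0846]
orientation: [3.141, -0.001, 0.947]
wrist_force: [-0.5, -0.4, -0.4]
width: 0.525
grasp_force: 0.0
```

Emit:
{"fn": "drive_tool", "kwargs": {
  "deltas": "0 0 0 0 0 0 0.025;0 0 0 0 0 0 0.018;0 0 0 0 0 0 0.014;0 0 0 0 0 0 0.010;0 0 0 0 0 0 0.010;0 0 0 0 0 0 0.010",
  "force": 25
}}

```text
time_s: 14.08
tcp_pos: [0.5653, -0.0654, 0.085]
orientation: [3.14, -0.001, 0.946]
wrist_force: [0.3, 0.4, 4.3]
width: 0.155
grasp_force: 24.6
```

```bash
python3 go.py 413.3 .0858 53.7 .0755
```

```text
14.0833 tcp [ 0.5653 -0.0654  0.085 ] rpy [ 1.7993e+02 -4.0000e-02  5.4220e+01] r 0.0746 phi 53.11 F [0.35 0.38 4.34] q7 -0.961 w 0.15489406384955304 24.638661432545632
shift [ 0.0009 -0.0002 -0.0008] rot [ 0.07 -0.04  0.52]
```

Emit:
{"fn": "drive_tool", "kwargs": {
  "deltas": "0 0 -4 -0.0002 -0.0053 0 0.01;0 0 -8 -0.0007 -0.0106 0 0.01;0 0 -12 -0.0017 -0.0158 0 0.01;0 0 -16 -0.0029 -0.0209 0 0.01;0 0 -20 -0.0046 -0.0260 0 0.01;0 0 -24 -0.0066 -0.0309 0 0.01;0 0 -28 -0.0089 -0.0357 0 0.01;0 0 -32 -0.0115 -0.0403 0 0.01"
}}

```text
time_s: 14.75
tcp_pos: [0.5263, -0.0505, 0.085]
orientation: [3.139, -0.001, 1.509]
wrist_force: [0.4, -0.8, 3.3]
width: 0.154
grasp_force: 24.6
```

Emit:
{"fn": "drive_tool", "kwargs": {
  "deltas": "0 0 -4 -0.0002 -0.0053 0 0.01;0 0 -8 -0.0007 -0.0106 0 0.01;0 0 -12 -0.0017 -0.0158 0 0.01;0 0 -16 -0.0029 -0.0209 0 0.01;0 0 -20 -0.0046 -0.0260 0 0.01;0 0 -24 -0.0066 -0.0309 0 0.01;0 0 -28 -0.0089 -0.0357 0 0.01;0 0 -32 -0.0115 -0.0403 0 0.01"
}}

```text
time_s: 15.42
tcp_pos: [0.4853, -0.0587, 0.085]
orientation: [3.138, -0.0, 2.068]
wrist_force: [1.5, 1.5, 3.3]
width: 0.154
grasp_force: 24.6
```

```bash
python3 go.py 477.3 .0858 117.7 .0755
```

```text
15.4167 tcp [ 0.4853 -0.0587  0.085 ] rpy [ 1.7980e+02 -1.0000e-02  1.1849e+02] r 0.075 phi 117.97 F [1.49 1.45 3.32] q7 -0.177 w 0.1541873857708397 24.63601259049028
shift [ 0.0004  0.0009 -0.0008] rot [ 0.2  -0.01  0.79]
```

Emit:
{"fn": "drive_tool", "kwargs": {
  "deltas": "0 0 -4 -0.0002 -0.0053 0 0.01;0 0 -8 -0.0007 -0.0106 0 0.01;0 0 -12 -0.0017 -0.0158 0 0.01;0 0 -16 -0.0029 -0.0209 0 0.01;0 0 -20 -0.0046 -0.0260 0 0.01;0 0 -24 -0.0066 -0.0309 0 0.01;0 0 -28 -0.0089 -0.0357 0 0.01;0 0 -32 -0.0115 -0.0403 0 0.01"
}}

```text
time_s: 16.08
tcp_pos: [0.455, -0.0878, 0.085]
orientation: [3.138, 0.001, 2.627]
wrist_force: [-1.0, 1.4, 3.0]
width: 0.15
grasp_force: 24.7
```

Emit:
{"fn": "drive_tool", "kwargs": {
  "deltas": "0 0 -4 -0.0002 -0.0053 0 0.01;0 0 -8 -0.0007 -0.0106 0 0.01;0 0 -12 -0.0017 -0.0158 0 0.01;0 0 -16 -0.0029 -0.0209 0 0.01;0 0 -20 -0.0046 -0.0260 0 0.01;0 0 -23 -0.006 -0.0297 0 0.01;0 0 -25 -0.0071 -0.0321 0 0.01;0 0 -25 -0.0071 -0.0321 0 0.01"
}}

```text
time_s: 16.75
tcp_pos: [0.4452, -0.1195, 0.085]
orientation: [3.139, 0.002, 3.06]
wrist_force: [0.1, 2.7, 5.1]
width: 0.152
grasp_force: 24.8
```

```bash
python3 go.py 539.7 .085 180 .0755
```

```text
16.75 tcp [ 0.4452 -0.1195  0.085 ] rpy [1.7987e+02 1.2000e-01 1.7535e+02] r 0.0755 phi 175.85 F [0.05 2.71 5.08] q7 0.727 w 0.15225687191190573 24.768311551306397
shift [-0.0002 -0.0051 -0.    ] rot [ 0.13  0.12 -4.65]
```

Emit:
{"fn": "drive_tool", "kwargs": {
  "deltas": "0 0 -2 0 -0.0026 0 0.01;0 0 -4.2 -0.0002 -0.0055 0 0.01;0 0 -4.2 -0.0002 -0.0055 0 0.01;0 0 -4.2 -0.0002 -0.0055 0 0.01"
}}

```text
time_s: 17.08
tcp_pos: [0.445, -0.1247, 0.085]
orientation: [3.139, 0.002, 3.133]
wrist_force: [-0.5, 1.5, 4.7]
width: 0.149
grasp_force: 25.1
```

```bash
python3 go.py 539.7 .085 180 .0755
```

```text
17.0833 tcp [ 0.445  -0.1247  0.085 ] rpy [1.7988e+02 1.3000e-01 1.7951e+02] r 0.0755 phi 179.74 F [-0.51  1.54  4.75] q7 0.801 w 0.1489027384775757 25.064852864015847
shift [0.     0.0001 0.    ] rot [ 0.12  0.13 -0.48]
```

Emit:
{"fn": "drive_tool", "kwargs": {
  "deltas": "0 0 0 0 0 0 0.02;0 0 0 0 0 0 0.03;0 0 0 0 0 0 0.045;0 0 0 0 0 0 0.045;0 0 0 0 0 -0.015 0.045;0 0 0 0 0 -0.04 0.045;0 0 0 0 0 -0.075 0.045;0 0 0 0 0 -0.11 0.045"
}}

```text
time_s: 17.75
tcp_pos: [0.4434, -0.126, 0.1949]
orientation: [3.141, -0.003, 3.132]
wrist_force: [0.8, -1.3, -0.2]
width: 0.526
grasp_force: 0.0
```

Emit:
{"fn": "drive_tool", "kwargs": {
  "deltas": "0 0 0 0.01 0.01 0 0.045;0 0 0 0.01 0.03 -0.02 0.045;0 0 0 0.01 0.06 -0.04 0.045;0 0 0 0.01 0.10 -0.05 0.045;0 0 0 0.01 0.14 -0.05 0.045;0 0 0 0.01 0.18 -0.05 0.045;0 0 0 0.01 0.22 -0.05 0.045;0 0 0 0.01 0.26 -0.05 0.045"
}}

```text
time_s: 18.42
tcp_pos: [0.4366, 0.1353, 0.2443]
orientation: [-3.141, 0.0, 3.13]
wrist_force: [1.1, -0.7, 0.7]
width: 0.526
grasp_force: 0.0
```

Emit:
{"fn": "drive_tool", "kwargs": {
  "deltas": "0 0 0 0 0 0 0.045;0 0 0 0 0 0 0.045;0 0 0 0 0 0 0.045"
}}

```text
time_s: 18.67
tcp_pos: [0.4367, 0.1335, 0.2439]
orientation: [-3.14, -0.001, 3.132]
wrist_force: [-0.1, -0.3, -0.4]
width: 0.525
grasp_force: 0.0
```

```bash
python3 - <<'E'
from h import *
S=cam("scene");T=cam("top"); np.savez("t1.npz",**T); np.savez("s1.npz",**S)
print(bot.get_state()["tcp_pos"])
a=[cv2.resize(c["img"][v:v+50,u:u+50],(400,400),interpolation=cv2.INTER_CUBIC) for c,u,v in((T,262,188),(S,240,170))]
cv2.imwrite("pics/crop7.png",np.hstack(a)[:,:,::-1])
E
```

```text
[0.43707603 0.13208239 0.2438007 ]
```

View pics/crop7.png

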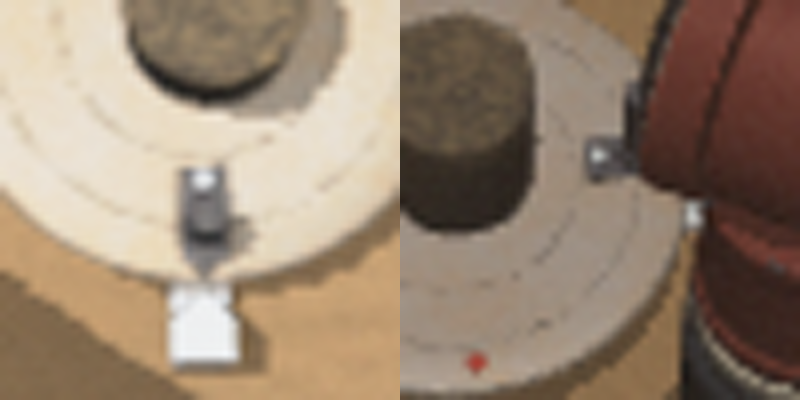

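In the final picture the pin's arrow tip at (205,278) lines up with the pointer, whose centre is at about (204,285). The pot stands in the middle of the disc and the arm is clear.

```bash
python3 -c "
from bench import bot
print(bot.finish_job())"
```

```text
the job is handed in; nothing more can be done
None
```

The wheel went counter-clockwise past the pointer and on for one full turn; the last picture shows the pin facing the pointer again, the pot still in the middle, and the job is handed in (verdict not shown).

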